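# Hang the keyhole tool caddy on its screw

## Robot

A 6-joint arm with a two-finger parallel gripper is mounted at the origin on the work surface. World frame = base frame: x ahead of the robot, y to its left, z up, the work surface at z = 0. Lengths are in m, angles in rad, forces in N, time in s.
With the tool pointing down it reaches from about 0.3 to 0.875 m from the base axis. Payload 6.4 kg.
Tool frame: the origin (TCP) lies at the centre of the arm's flange, where the gripper is bolted on; the fingertips stand 173 mm ahead of it and the grasp point (between the pads) lies 155 mm ahead of it; z points along the fingers, y is the line along which they close (so a half turn about z gives the same grasp; the last joint's range is limited). The gripper opens to 85 mm and grips with 20 to 120 N. Pads are 22 mm wide; open, the fingers measure 114 mm over their backs; the gripper's body (76 mm by 85 mm) begins 54 mm behind the grasp point. The pads swing forward as they close: fully open they stand 13 mm farther back than shut.
Start: joints at [1.013, 0.181, 1.607, -0, 1.354, -0.206], TCP at [0.198, 0.54, 0.405] pointing down, gripper open.
Joint ranges: [-2.99, 2.99], [-0.89, 2.07], [0.3, 2.58], [-1.14, 4.28], [0, 2.63], [-3.12, 3.12]. Speed limits (rad/s): [2.57, 2.57, 3.01, 3.14, 3.14, 3.14].

## Interface

Orientations are given as a unit quaternion [x, y, z, w].
In Python, from workcell import ctrl, optics, hand_in gives the robot as it stands.
- The arm moves only by the shell command python3 -m crank 'ROWS' [OPENING]. ROWS is JSON, one flat list of numbers, 6 for each row, row after row: the shift along the tool's x, y, z normalised to -1 to 1, where 1 is 0.15 m, then the turn, a rotation vector about the tool's x, y, z normalised to -1 to 1, where 1 is 90 degrees. A call has 1 to 8 rows; each row is the pose to reach, as a shift and turn from the pose commanded when the call began, along the tool's axes at that moment; what a row does not reach only later rows make up. A row lasts 1/10 s, in which the tool goes at most 50 mm and 8.59 degrees, less where a joint would pass 70% of its speed; a pose out of reach is approached as far as the arm can. A call with a number of a shift or a turn outside -1 to 1 is refused whole. A call with a gripper value outside its range is refused whole. OPENING is the closure, from -1 (fully open) to 1 (shut), set as the call begins (- or left out, the last holds). The fingers move at their own pace and stop on an object; the grip force is fixed at half the most. Time passes only in rows, so rows that repeat a pose let the fingers close. It gives the time, the measured TCP pose, the force, the opening and the grip force at its end, in the units of the state.
- ctrl.state(): the state, without advancing time (a new reading comes with each control period).
- optics.capture(name): name is "side" or "top" or "wrist"; returns a dict with "img" (420x560x3 uint8, red, green, blue), "fx", "fy", "cx", "cy" (pixels), "R" (3x3) and "t" (3): a world point X has camera coordinates R X + t. Camera axes: x right, y down, z forward; pixel columns grow to the right and rows downward; lengths in m; the calibration is good to about 2 mm. A picture is of the moment at which its call begins. There is no depth.
- hand_in(): hands the job in; it is judged then, once.
The state is a dict: "t": time; "joints": joint angles; "qvel": joint speeds; "joint_torque": joint torques, N m; "tcp_pos": TCP position; "ee_rot": TCP orientation; "ft_force": force on the tool from outside, world axes, zero at the start; "ft_torque": the same for the moment, N m; "opening": finger opening in m; "gripper_force": force on a finger pad.
Only numpy, scipy, OpenCV 4.12 (cv2) and the standard library are available. Lean on these libraries where they do the work, as an engineer would, in place of code of your own. Each camera call takes 0.05 s, during which the arm holds its last target. There are 200 camera calls.

## Task

Pick up the small folded-steel tool caddy and hang it on the screw in the front of the low oak tool board: put the round hole of its keyhole over the screw head until its back lies against the board, then slide it down, without dropping it, until the screw is fully home in the narrow slot, and let go so that it hangs there on its own, straight. The screw was driven in by hand and is not exactly on its pencil cross, so feel for it gently - never lean hard on the screw or the board (25 N is too much) - and leave the other things on the shelf where they lie.

Things in the scene. Friction and masses are not known exactly. Their poses are not given: they have to be found in the camera images.
- caddy_mid (a point): Centre of the tool caddy: bare-steel open box, 36 deep (its x, back to front), 56 wide (y), 95 high (z up), 0.18-0.31 kg, upright on the shelf. Back plate 3 thick, full width and height, rear face at x -18. Side cheeks 33 deep, outsides at y +-28, tops 28.5 above here; front wall 40 high. Grip from above across the cheeks' outsides, mid-depth, 15 to 20 above here. All in mm.
- caddy_hole (a point): Centre of the keyhole's round hole, on the rear face of the caddy's back plate: 18 mm behind and 16.5 mm above the caddy's centre, same axes. Hole 16 mm across (eight-sided). The slot, 8 mm wide, runs straight up from it, past 45 degree shoulders; its end is 21.5 mm above this point: the screw is home with its axis 18.5 mm above this point.
- board: Low upright oak tool board, fixed, 200 mm wide (its y), 180 high, 18 thick (x); foot and ribs on the robot's side. Origin at the centre of its underside; its x is the way its front faces (away from the robot), z up. Front face: plane x = +9 mm. Two small brass cup hooks on the front, 70 mm up, 80 mm either side of the middle.
- mark (a point): Pencil cross on the board's front face, mid-width, 165 mm above the shelf; axes as the board (x out of the face). The one pan-head screw stands straight out of the face here, its axis off the cross by up to 4 mm sideways and up to 4 mm in height, differently each time. Shank 6 mm across; head 13 mm across, its underside 5.5 and flat front 9.5 mm out from the face. It does not give.
- reamer: Bystander: reamer with a slabbed bone handle and a steel taper, 155 mm long, 22 mm wide, 16 mm high, lying in front of the caddy; origin on its underside near the ferrule, x along it towards the tip.
- cutter: Bystander: chrome side cutter, 130 mm long, 45 mm wide, 16 mm high, lying along the foot of the board's front; origin on its underside near the middle, x towards the jaws.
- ruler: Bystander: aluminium ruler, 310 x 28 x 2 mm, flat on the shelf; origin at its middle, x along it.
- grommets: Bystander: yellow nylon grommet strip, 200 x 12 mm, 13 mm high with its barrels; origin at its middle, x along it.
- jar: Bystander: small closed clear jar, 52 mm across, 60 mm high; origin at the centre of its underside.
- tape: Bystander: roll of frame tape, 90 mm across, 24 mm high, lying flat; origin at the centre of its underside.
- clamp: Bystander: aluminium starting clamp, 98 mm long, 36 mm wide, 16 mm high; origin on its underside near the middle, x along it.
There are look-alikes about, which are no part of the job. There is more than one size of the part that bears caddy_mid; the job needs the larger.

How it is judged:
On the way, in this order (a step that is already met when the one before it is completed fails the run):
1. the caddy is held clear of the shelf (contact force between caddy and the fingers above 1 N and height (world z) of caddy_mid above 0.0775 m), for 0.2 s.
2. held, with the round hole over the screw head and its back against the board (within 4 mm) (contact force between caddy and the fingers above 1 N and z of caddy_hole in the frame of mark between -0.0108 and 0.0088 m and y of caddy_hole in the frame of mark between -0.0095 and 0.0095 m and x of caddy_hole in the frame of mark below 0.004 m), for 0.1 s.
3. slid down until the screw is home in the slot, while still held (contact force between caddy and the fingers above 1 N and z of caddy_hole in the frame of mark between -0.0247 and -0.0123 m and y of caddy_hole in the frame of mark between -0.0065 and 0.0065 m and x of caddy_hole in the frame of mark between -0.003 and 0.006 m), for 0.1 s.
At the end, for the whole second after the job is handed in: Caddy released, at rest, hanging on the screw by its slot: hole centre 18.5 mm below the cross (within 6.2 mm) and within 6.5 mm sideways (this covers the screw's own offset), back within 6 mm of the board, upright within 0.10 rad, square to the board within 0.12 rad (z of caddy_hole in the frame of mark between -0.0247 and -0.0123 m and y of caddy_hole in the frame of mark between -0.0065 and 0.0065 m and x of caddy_hole in the frame of mark between -0.003 and 0.006 m and angle between caddy's own z axis and vertical below 0.1 rad and angle between the x axis of caddy and the x axis of board, either way round below 0.12 rad and contact force between caddy and board above 0.5 N and not (contact force between caddy and the fingers above 0.05 N) and linear speed of caddy below 0.02 m/s and angular speed of caddy below 0.2 rad/s); the robot touches nothing.
It fails at once if the caddy presses on the board or its screw with more than 25 N (contact force between caddy and board above 25 N).
It fails at once if the arm or fingers press on the board or its screw with more than 25 N (contact force between the arm and board above 25 N).
It fails at once if the caddy is dropped: faster than 0.25 m/s while the fingers do not hold it (not (contact force between caddy and the fingers above 0.05 N) and linear speed of caddy above 0.25 m/s).
It fails at once if another thing on the shelf is shifted by more than 20 mm (distance of any of reamer, cutter, ruler, grommets, jar, tape, clamp from where it was at the start of the episode above 0.02 m).
It also fails if it takes over 72 s, if anything falls off the work surface, if the arm or the gripper's body presses on something with over 40 N, if the wrist force passes 120 N, or if a joint passes its speed limit or range.

## Working session

There is one attempt and no reset: what is moved stays moved. The work goes in short steps, Python scripts to look and compute and a shell command to move; the robot and the scene stay as the last step left them, time stands still between calls to the robot, and variables do not carry over. Pictures are saved under pics/ and viewed, at most 10 in all, crops included, and the job is handed in when it is done.

```bash
ls; mkdir -p pics
cat > h.py <<'E'
import numpy as np,cv2
from workcell import ctrl,optics
from scipy.spatial.transform import Rotation as Ro
def cap(n,save=None):
    c=optics.capture(n)
    if save: cv2.imwrite('pics/'+save+'.png',c['img'][:,:,::-1])
    return c
def ray(c,u,v,axis,val):
    R=np.array(c['R']);t=np.array(c['t']);o=-R.T@t
    d=R.T@np.array([(u-c['cx'])/c['fx'],(v-c['cy'])/c['fy'],1])
    return o+d*(val-o[axis])/d[axis]
def proj(c,X):
    p=np.array(c['R'])@np.array(X)+np.array(c['t']);return p[:2]/p[2]*[c['fx'],c['fy']]+[c['cx'],c['cy']]
E
python3 - <<'E'
from h import *
a=cap('side','s0');b=cap('top','t0');np.set_printoptions(precision=4,suppress=True)
for c in (a,b): print(-np.array(c['R']).T@c['t'],np.array(c['R']).tolist(),c['fx'])
print(ctrl.state())
E
```

```text
pics
[0.3494 0.6373 0.8923] [[-0.9496086173903819, -0.31328706663123146, 0.009730758425002794], [-0.2387344371647267, 0.7028172480032882, -0.6701147546657409], [0.203099340938292, -0.6386698128068081, -0.7421937266777109]] 438.0315879500191
[ 0.399  -0.0183  1.3078] [[0.0029140017976754203, -0.9999831570280444, -0.0050193877862494485], [-0.9904224888651116, -0.0021931909894392448, -0.13805246634349744], [0.13803913265361312, 0.005373599678934784, -0.990412198169393]] 446.268229976618
{'t': 0.1, 'joints': array([ 1.0127,  0.1815,  1.6079, -0.    ,  1.3538, -0.2063]), 'qvel': array([ 0.0013, -0.0022, -0.0014, -0.003 ,  0.0017, -0.0004]), 'joint_torque': array([  0.0004, -44.5873, -35.224 ,  -0.0004,   0.0042,  -0.    ]), 'tcp_pos': array([0.198 , 0.5396, 0.4039]), 'ee_rot': array([ 0.175 ,  0.9846, -0.0007, -0.0003]), 'ft_force': array([0.6911, 0.2198, 0.4336]), 'ft_torque': array([-0.0539,  0.0056,  0.0415]), 'gripper_force': 0.0, 'opening': 0.08554906868546563}
```

View pics/s0.png

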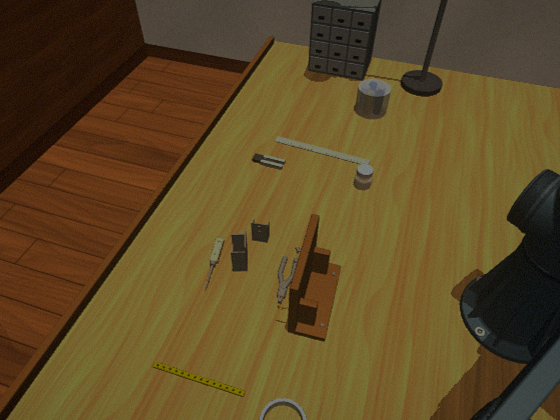

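View pics/t0.png

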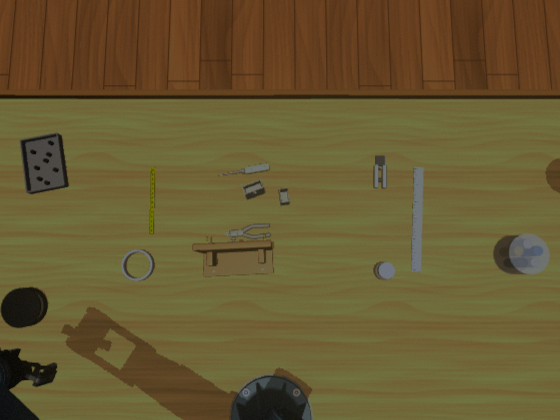

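Two candidates for the caddy. A is at side (239,252) / top (254,190), and B is at side (260,231) / top (284,197). A looks larger. I'll check this in one close crop.

Run:
```python
from h import *
s=cv2.imread('pics/s0.png');t=cv2.imread('pics/t0.png')
a=cv2.resize(s[205:345,200:345],None,fx=4,fy=4,interpolation=cv2.INTER_CUBIC)
b=cv2.resize(t[160:280,190:300],None,fx=4,fy=4,interpolation=cv2.INTER_CUBIC)
b=cv2.resize(b[:, :],(220*1,240));o=np.zeros((560,800,3),np.uint8);o[:,:580]=a;o[:240,580:]=b
cv2.imwrite('pics/c1.png',np.clip(o*1.6,0,255).astype(np.uint8))
```

```text
(no output)
```

View pics/c1.png

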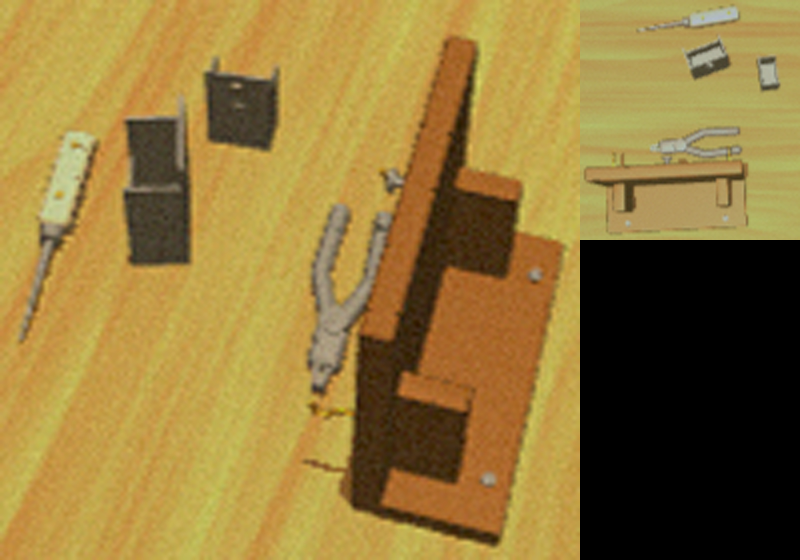

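A (the larger, with its back plate and keyhole facing the board/robot) is the caddy. B is the smaller look-alike. Next: coarse poses.

Run:
```python
from h import *
np.set_printoptions(precision=4,suppress=True)
c=cap('top');im=c['img'].astype(int);hsv=cv2.cvtColor(c['img'],cv2.COLOR_RGB2HSV)
m=((hsv[...,1]<80)).astype(np.uint8);m[:178]=0;m[205:]=0;m[:,:235]=0;m[:,272:]=0
n,l,s,ce=cv2.connectedComponentsWithStats(m);k=1+np.argmax(s[1:,4]);print(s[k],ce[k])
pts=np.argwhere(l==k)[:,::-1].astype(np.float32);r=cv2.minAreaRect(pts);print(r)
for p in cv2.boxPoints(r): print(p,ray(c,*p,2,.085))
# board
r_=im[...,0];g=im[...,1];b=im[...,2]
mm=((hsv[...,0]<14)&(hsv[...,1]>100)).astype(np.uint8);mm[:225]=0;mm[285:]=0;mm[:,:180]=0;mm[:,285:]=0
top=[(u,np.argmax(mm[:,u])) for u in range(194,271)]
P=np.array([ray(c,u,v,2,.18) for u,v in top if v>0])
import collections
for i in range(0,len(P),8): print(top[i],P[i])
cols=np.where(mm[236:252].sum(0)>4)[0];print(cols.min(),cols.max())
st=ctrl.state();w=cap('wrist');R=Ro.from_quat(st['ee_rot']).as_matrix();o=-np.array(w['R']).T@w['t'];print('cam in tool',R.T@(o-st['tcp_pos']),np.array(w['R'])@R,w['fx'])
```

```text
[241 178  23  19 201] [252.4129 187.5373]
((252.75003051757812, 188.25001525878906), (15.495159149169922, 20.238576889038086), 71.56504821777344)
[240.7 184.1] [0.6419 0.0863 0.085 ]
[259.9 177.7] [0.6602 0.0328 0.085 ]
[264.8 192.4] [0.6185 0.0189 0.085 ]
[245.6 198.8] [0.6003 0.0721 0.085 ]Traceback (most recent call last):
  File "<stdin>", line 15, in <module>
    return umr_minimum(a, axis, None, out, keepdims, initial, where)
ValueError: zero-size array to reduction operation minimum which has no identity
```

Run:
```python
from h import *
np.set_printoptions(precision=4,suppress=True)
c=cap('top');hsv=cv2.cvtColor(c['img'],cv2.COLOR_RGB2HSV)
print(hsv[245,205:265:10].tolist(),hsv[265,205:265:10].tolist(),hsv[300,230:260:10].tolist())
for p in [(193,244),(193,250),(271,239.5),(271,246)]: print(p,ray(c,*p,2,.18))
st=ctrl.state();w=cap('wrist');R=Ro.from_quat(st['ee_rot']).as_matrix();o=-np.array(w['R']).T@w['t'];print('cam in tool',R.T@(o-st['tcp_pos']),np.array(w['R'])@R,w['fx'])
# target: above caddy 
print(R)
yaw=np.radians(18.7)
y=np.array([-np.sin(yaw),np.cos(yaw),0]);z=np.array([0,0,-1.]);Rt=np.c_[np.cross(y,z),y,z]
for Rr in (Rt,Rt@np.diag([-1,-1,1])):
  print('turn/90',Ro.from_matrix(R.T@Rr).as_rotvec()/(np.pi/2),'shift/.15',R.T@(np.array([.60,.045,.42])-st['tcp_pos'])/.15, Rr)
```

```text
[[19, 137, 112], [19, 133, 113], [19, 128, 112], [19, 122, 113], [21, 123, 112], [20, 119, 111]] [[20, 130, 112], [19, 150, 56], [21, 125, 112], [21, 120, 113], [21, 117, 113], [20, 114, 112]] [[28, 119, 111], [25, 125, 112], [26, 123, 112]]
(193, 244) [0.4687 0.1966 0.18  ]
(193, 250) [0.4536 0.1962 0.18  ]
(271, 239.5) [ 0.4806 -0.0005  0.18  ]
(271, 246) [ 0.4642 -0.0005  0.18  ]
cam in tool [0.0751 0.0006 0.0305] [[-0.0002  1.      0.0006]
 [-0.9563 -0.     -0.2923]
 [-0.2923 -0.0007  0.9563]] 302.03443848644065
[[-0.9388  0.3446 -0.0006]
 [ 0.3446  0.9388 -0.0009]
 [ 0.0002 -0.0011 -1.    ]]
turn/90 [-0.0006 -0.0004 -0.4317] shift/.15 [-3.6519 -2.1725 -0.1042] [[-0.9472 -0.3206  0.    ]
 [-0.3206  0.9472  0.    ]
 [-0.      0.     -1.    ]]
turn/90 [-0.0005  0.0008  1.5683] shift/.15 [-3.6519 -2.1725 -0.1042] [[ 0.9472  0.3206  0.    ]
 [ 0.3206 -0.9472  0.    ]
 [ 0.      0.     -1.    ]]
```

Board front runs at yaw about 3.5°, with the cross near (0.475, 0.098, 0.165). The caddy is near (0.632, 0.052) at yaw about 19°, back towards the robot. Moving above it now.

```bash
python3 -m crank '[-0.3,-0.18,0,0,0,0,-0.6,-0.36,0,0,0,0,-0.91,-0.54,-0.03,0,0,0,-0.91,-0.54,-0.03,0,0,0]' -1
python3 -m crank '[-0.3,-0.18,0,0,0,0,-0.6,-0.36,0,0,0,0,-0.91,-0.54,-0.03,0,0,0,-0.91,-0.54,-0.03,0,0,0]'
python3 -m crank '[-0.3,-0.18,0,0,0,0,-0.6,-0.36,0,0,0,0,-0.91,-0.54,-0.03,0,0,0,-0.91,-0.54,-0.03,0,0,0]'
python3 -m crank '[-0.3,-0.18,0,0,0,-0.1,-0.6,-0.36,0,0,0,-0.2,-0.91,-0.54,-0.03,0,0,-0.3,-0.91,-0.54,-0.03,0,0,-0.4,-0.91,-0.54,-0.03,0,0,-0.43,-0.91,-0.54,-0.03,0,0,-0.43,-0.91,-0.54,-0.03,0,0,-0.43]'
python3 - <<'E'
from h import *
w=cap('wrist','w1');print(ctrl.state()['tcp_pos'])
E
```

```text
t: 0.65
tcp_pos: [0.3009, 0.4138, 0.4095]
ee_rot: [0.177, 0.984, -0.0, 0.001]
ft_force: [-0.3, 0.3, -0.1]
opening: 0.0854
gripper_force: 0.0
t: 1.05
tcp_pos: [0.4011, 0.2908, 0.4142]
ee_rot: [0.177, 0.984, -0.0, 0.001]
ft_force: [-0.7, 1.2, 1.0]
opening: 0.0856
gripper_force: 0.0
t: 1.45
tcp_pos: [0.5013, 0.1678, 0.4186]
ee_rot: [0.177, 0.984, -0.0, 0.001]
ft_force: [-0.6, 0.3, -0.0]
opening: 0.0854
gripper_force: 0.0
t: 2.15
tcp_pos: [0.5988, 0.0487, 0.4224]
ee_rot: [-0.16, 0.987, 0.0, -0.0]
ft_force: [-0.3, -0.1, 0.5]
opening: 0.0856
gripper_force: 0.0
[0.5987314  0.04871986 0.42256036]
```

View pics/w1.png

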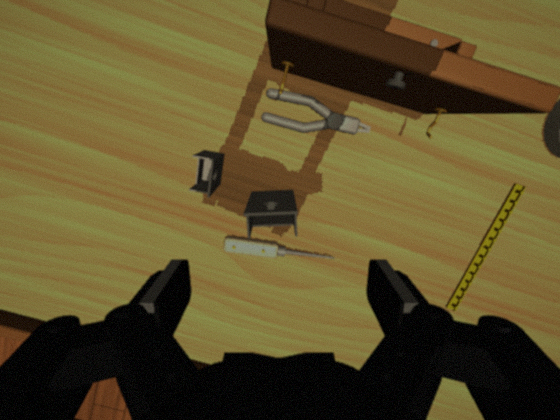

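The wrist picture shows the caddy's rear face with keyhole (272,205), its top edge around (246,216)–(298,213), and the screw on the board front at (397,78). I'll enlarge both for pixel reading.

Run:
```python
from h import *
s=cv2.imread('pics/w1.png')
f=lambda x0,y0,w,h,k:cv2.resize(s[y0:y0+h,x0:x0+w],None,fx=k,fy=k,interpolation=cv2.INTER_CUBIC)
a=f(235,180,75,60,6);b=f(260,0,300,115,2.6);b=cv2.resize(b,(780,299));d=f(370,50,55,60,6)
o=np.zeros((600,800,3),np.uint8);o[:299,:780]=b;o[300:600,:450]=a[:300];o[300:600,460:790]=d[:300]
cv2.imwrite('pics/c2.png',np.clip(o*2.2,0,255).astype(np.uint8))
```

```text
(no output)
```

View pics/c2.png

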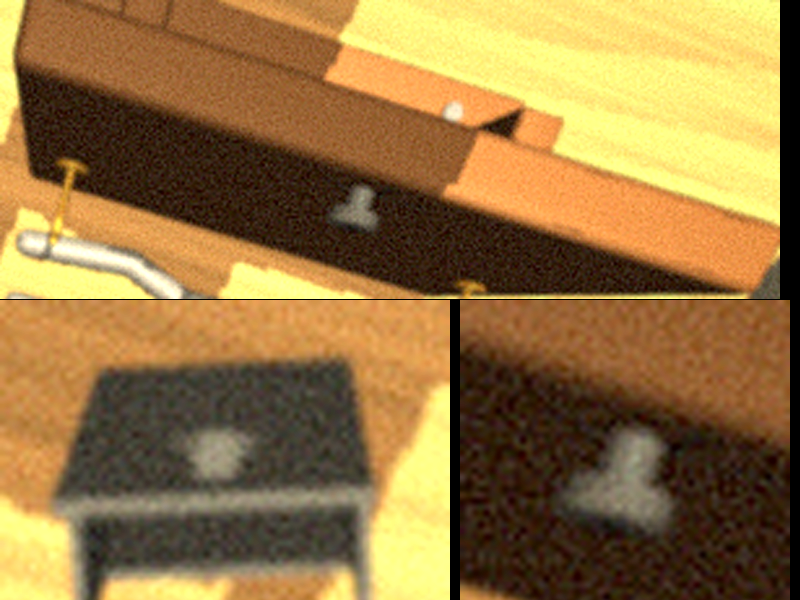

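```bash
cat >> h.py <<'E'
def units(p,yaw,st=None):
    "world TCP target + yaw (tool down, y axis at yaw) -> normalised tool shift and turn"
    st=st or ctrl.state();R=Ro.from_quat(st['ee_rot']).as_matrix()
    y=np.array([-np.sin(yaw),np.cos(yaw),0]);z=np.array([0,0,-1.]);Rt=np.c_[np.cross(y,z),y,z]
    return R.T@(np.array(p)-st['tcp_pos'])/.15,Ro.from_matrix(R.T@Rt).as_rotvec()/(np.pi/2)
E
python3 - <<'E'
from h import *
np.set_printoptions(precision=4,suppress=True)
w=cap('wrist')
for z,a,b in [(.095,(244.2,212.7),(297,211.5)),(0,(251.7,192),(293.3,190))]:
    A=ray(w,*a,2,z);B=ray(w,*b,2,z);d=B-A;yaw=np.arctan2(-d[0],d[1]);C=(A+B)/2+.018*np.array([np.cos(yaw),np.sin(yaw),0]);print('caddy',np.linalg.norm(d),np.degrees(yaw),C)
A=ray(w,267.7,26.2,2,.18);B=ray(w,546.5,112.3,2,.18);d=B-A;print('board',A,B,np.linalg.norm(d),np.degrees(np.arctan2(-d[0],d[1])),(A+B)/2)
print('screw head top at z .1715,.1655',ray(w,395.8,83.3,2,.1715),ray(w,400,71.7,2,.168), -np.array(w['R']).T@w['t'])
print(units([.63,.052,.42],np.radians(18.7)))
E
```

```text
caddy 0.054623808984766514 19.859924116511177 [0.6387 0.0548 0.095 ]
caddy 0.05566502474297915 21.32085435263493 [0.6397 0.0557 0.    ]
board [0.4801 0.0029 0.18  ] [0.4694 0.1957 0.18  ] 0.19314165092683036 3.1566226773859034 [0.4747 0.0993 0.18  ]
screw head top at z .1715,.1655 [0.4832 0.095  0.1715] [0.4749 0.0957 0.168 ] [0.5277 0.026  0.3921]
(array([-0.2048, -0.0449,  0.0177]), array([ 0.0002, -0.    , -0.002 ]))
```

Caddy centre ≈ (0.639, 0.055), yaw ≈ 20°; screw y ≈ 0.0955. I'll take one tilted look at the screw from in front, mainly for its height, before picking.

```bash
python3 -m crank '[-0.2,0.02,0.2,0,0.09,0,-0.4,0.04,0.4,0,0.18,0,-0.6,0.06,0.6,0,0.27,0,-0.8,0.08,0.8,0,0.36,0,-0.88,0.1,0.88,0,0.44,0,-0.88,0.1,0.88,0,0.44,0,-0.88,0.1,0.88,0,0.44,0]'
python3 - <<'E'
from h import *
w=cap('wrist','w2');st=ctrl.state();print(st['tcp_pos'],st['joints'])
import pickle;pickle.dump({k:np.array(w[k]) for k in w},open('w2.pkl','wb'))
p=proj(w,[.482,.0957,.165]);print(p)
s=cv2.imread('pics/w2.png');u,v=np.clip(p.astype(int),[70,50],[489,369]);print(u,v)
o=np.zeros((600,800,3),np.uint8);o[:210,:280]=cv2.resize(s,(280,210))
c=cv2.resize(s[v-50:v+50,u-70:u+70],None,fx=3.7,fy=3.7,interpolation=cv2.INTER_CUBIC);o[:370,282:800]=c
o[374:600]=cv2.resize(s[v-20:v+20,u-70:u+70],(800,226),interpolation=cv2.INTER_CUBIC)
cv2.imwrite('pics/c3.png',np.clip(o*2.2,0,255).astype(np.uint8))
E
```

```text
t: 2.95
tcp_pos: [0.7192, 0.1044, 0.2896]
ee_rot: [-0.152, 0.929, -0.055, -0.334]
ft_force: [1.5, -0.8, -0.5]
opening: 0.0857
gripper_force: 0.0
[0.71931834 0.10398158 0.29207   ] [ 0.01937402  0.84416426  0.95544329 -0.21124376  1.99744033 -1.89697542]
[381.49219613  79.57499317]
381 79
```

View pics/c3.png

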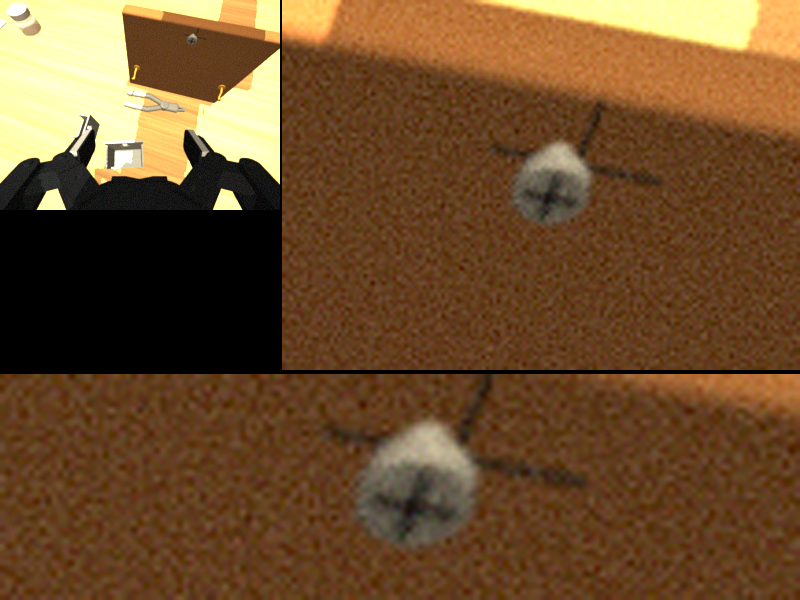

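The crop shows the screw head's front centre at full-image (383.1, 80.8) and the pencil cross centre at about (391.2, 73.2). The screw is low and to the −y side of the cross.

Run:
```python
from h import *
import pickle;np.set_printoptions(precision=4,suppress=True)
w=pickle.load(open('w2.pkl','rb'))
R=w['R'];o=-R.T@w['t']
f=lambda x,y:(311+(x-281.5)/3.7-.5,29+(y+.5)/3.7-.5)
A=ray(w,*f(282,42),2,.18);B=ray(w,*f(798,138),2,.18);d=(B-A);print('edge',A,B,np.degrees(np.arctan2(-d[0],d[1])))
def hit(px,P,n):
    d=R.T@np.array([(px[0]-w['cx'])/w['fx'],(px[1]-w['cy'])/w['fy'],1]);return o+d*((P-o)@n)/(d@n)
for yaw in (3.15,3.45):
    a=np.radians(yaw);n=np.array([np.cos(a),np.sin(a),0]);y=np.array([-n[1],n[0],0])
    for P in (np.array([.4747,.0993,.18]),(A+B)/2):
        c=hit(f(580,165),P,n);h=hit(f(550,193),P+.0095*n,n)
        print(yaw,'cross',c,'head',h,'off y,z',(h-c)@y,(h-c)[2])
st=ctrl.state();print(units([.639,.055,.30],np.radians(20.3)),st['tcp_pos'])
Rn=Ro.from_quat(st['ee_rot'])
```

```text
edge [0.4806 0.0462 0.18  ] [0.4751 0.1307 0.18  ] 3.6834201512306874
3.15 cross [0.4746 0.1006 0.165 ] head [0.4844 0.0967 0.1665] off y,z -0.004460440168796235 0.0015052175585860694
3.15 cross [0.4772 0.1003 0.1672] head [0.4869 0.0964 0.1688] off y,z -0.004415725557514804 0.0016129451862149924
3.45 cross [0.4746 0.1006 0.165 ] head [0.4844 0.0967 0.1665] off y,z -0.0045140034585403185 0.0015264719828562145
3.45 cross [0.4771 0.1003 0.1672] head [0.4869 0.0964 0.1688] off y,z -0.004470227891633283 0.0016316402029531718
(array([ 0.5062, -0.1393,  0.3471]), array([ 0.0061, -0.4374, -0.0189])) [0.7193 0.104  0.2921]
```

```bash
python3 -m crank '[0.1,-0.03,0.06,0,-0.09,0,0.2,-0.06,0.12,0,-0.18,0,0.3,-0.09,0.2,0,-0.27,-0.01,0.4,-0.12,0.28,0,-0.36,-0.02,0.506,-0.139,0.347,0.006,-0.437,-0.02,0.506,-0.139,0.347,0.006,-0.437,-0.02,0.506,-0.139,0.347,0.006,-0.437,-0.02,0.506,-0.139,0.347,0.006,-0.437,-0.02]'
python3 - <<'E'
from h import *
np.set_printoptions(precision=4,suppress=True)
print(units([.639,.055,.215],np.radians(20.3)))
w=cap('wrist','w3')
for X in ([.639,.055,.095],[.639,.055,0.0475]): print(proj(w,X))
n=np.array([np.cos(np.radians(20.3)),np.sin(np.radians(20.3)),0]);y=np.array([-n[1],n[0],0]);C=np.array([.639,.055,.095])
s=cv2.imread('pics/w3.png')
for a in (-1,1):
  for b in (-1,1):
    p=proj(w,C+a*.018*n*1+b*.028*y-(0 if a<0 else np.array([0,0,.0550])));cv2.drawMarker(s,tuple(np.round(p).astype(int)),(0,0,255),0,5)
cv2.imwrite('pics/w3.png',np.clip(s*1.8,0,255).astype(np.uint8))
E
```

```text
t: 3.8
tcp_pos: [0.6401, 0.0548, 0.3013]
ee_rot: [-0.177, 0.984, -0.0, -0.001]
ft_force: [0.5, -0.2, 0.6]
opening: 0.0854
gripper_force: 0.0
(array([0.0054, 0.0035, 0.5754]), array([ 0.0001, -0.0014,  0.0007]))
[278.023  237.5728]
[278.1525 213.9426]
```

View pics/w3.png

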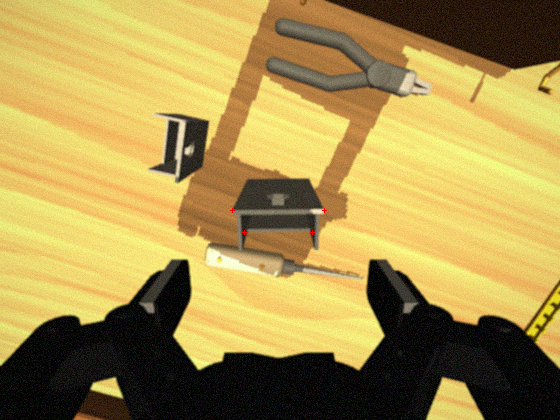

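Predicted corners (red, at (233,210) and (323,211)) match the caddy. Descending and gripping.

```bash
python3 -m crank '[0,0,0.2,0,0,0,0.005,0.004,0.4,0,0,0,0.005,0.004,0.55,0,0,0,0.005,0.004,0.575,0,0,0,0.005,0.004,0.575,0,0,0]'
python3 -m crank '[0,0,0,0,0,0,0,0,0,0,0,0,0,0,0,0,0,0,0,0,0,0,0,0,0,0,0,0,0,0,0,0,0,0,0,0,0,0,0,0,0,0,0,0,0,0,0,0]' 1
python3 -m crank '[0,0,0,0,0,0,0,0,0,0,0,0,0,0,0,0,0,0]' 1
```

```text
t: 4.35
tcp_pos: [0.6382, 0.0554, 0.2118]
ee_rot: [-0.177, 0.984, 0.001, -0.003]
ft_force: [-0.1, -0.1, 0.2]
opening: 0.0854
gripper_force: 0.0
t: 5.15
tcp_pos: [0.6388, 0.0549, 0.2147]
ee_rot: [-0.177, 0.984, 0.0, -0.001]
ft_force: [0.3, -0.7, 6.5]
opening: 0.0555
gripper_force: 64.5
t: 5.45
tcp_pos: [0.6388, 0.055, 0.2147]
ee_rot: [-0.177, 0.984, 0.0, -0.001]
ft_force: [1.2, -0.5, 7.1]
opening: 0.055
gripper_force: 64.5
```

```bash
python3 -m crank '[0,0,-0.1,0,0,0,0,0,-0.25,0,0,0,0,0,-0.45,0,0,0,0,0,-0.65,0,0,0,0,0,-0.72,0,0,0,0,0,-0.72,0,0,0]'
python3 - <<'E'
from h import *
np.set_printoptions(precision=4,suppress=True)
print(units([.538,.1,.32],np.radians(3.4)),ctrl.state()['gripper_force'])
E
```

```text
t: 6.05
tcp_pos: [0.6388, 0.0551, 0.323]
ee_rot: [-0.177, 0.984, -0.0, -0.001]
ft_force: [0.4, 1.6, -1.2]
opening: 0.0554
gripper_force: 64.0
(array([0.5256, 0.5146, 0.0208]), array([-0.    , -0.0007,  0.1888])) 63.98640275001526
```

```bash
python3 -m crank '[0.1,0.1,0,0,0,0.04,0.2,0.2,0.01,0,0,0.08,0.3,0.3,0.01,0,0,0.12,0.4,0.4,0.02,0,0,0.16,0.48,0.48,0.02,0,0,0.189,0.526,0.515,0.021,0,0,0.189,0.526,0.515,0.021,0,0,0.189,0.526,0.515,0.021,0,0,0.189]'
python3 - <<'E'
from h import *
np.set_printoptions(precision=4,suppress=True)
st=ctrl.state();print(st['tcp_pos'],np.degrees(Ro.from_quat(st['ee_rot']).as_euler('zyx')),st['ft_force'])
w=cap('wrist','w4');s=w['img'][:,:,::-1]
import pickle;pickle.dump({k:np.array(w[k]) for k in w},open('w4.pkl','wb'))
for X in ([.4844,.0967,.1665],[.4749,.0967,.18],[.52,.1,.2]): print(proj(w,X))
o=np.zeros((600,800,3),np.uint8);o[:210,:280]=cv2.resize(s,(280,210))
u,v=proj(w,[.4949,.0973,.18]).astype(int);print(u,v)
v=max(v,45);c=s[v-45:v+45,u-80:u+80];o[210:600,106:800]=cv2.resize(c,(694,390),interpolation=cv2.INTER_CUBIC);cv2.imwrite('pics/c4.png',np.clip(o*2.2,0,255).astype(np.uint8))
E
```

```text
t: 6.85
tcp_pos: [0.5377, 0.0998, 0.3176]
ee_rot: [-0.03, 1.0, 0.0, -0.003]
ft_force: [0.4, -0.3, -1.9]
opening: 0.0552
gripper_force: 64.1
[0.5377 0.0998 0.3176] [176.5789  -0.2963 179.9955] [ 0.4162 -0.3162 -1.9412]
[276.744  171.6398]
[278.072  151.7165]
[279.8599 296.0273]
276 206
```

View pics/c4.png

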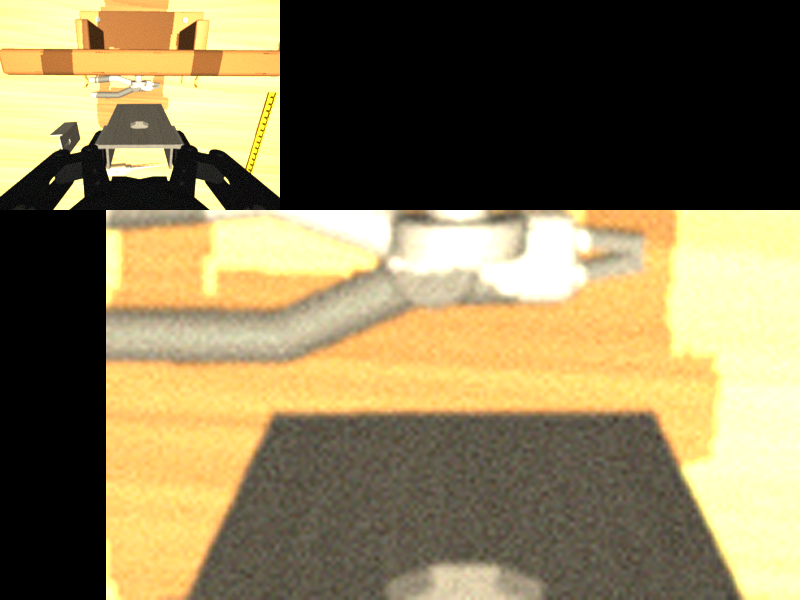

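The board's top edge and the caddy's back are parallel in this view, with the screw around (276,172) and the caddy's back bottom edge around (234–322, 208). Now checking the caddy in the hand numerically against prediction.

Run:
```python
from h import *
import pickle;np.set_printoptions(precision=2,suppress=True)
w=pickle.load(open('w4.pkl','rb'));g=cv2.GaussianBlur(cv2.cvtColor(w['img'],cv2.COLOR_RGB2GRAY),(3,3),0).astype(float)
a=np.radians(3.42);n=np.array([np.cos(a),np.sin(a),0]);y=np.array([-n[1],n[0],0]);T=np.array([.5377,.0998,0]);r=T-.018*n
for z in (.1029,.1979):
  for s in(-1,1): print('pred',z,proj(w,r+s*.028*y+[0,0,z]))
print('hole pred',proj(w,r+[0,0,.1669]))
d=np.diff(g,axis=1)
for v in (215,225,235,245,255,265,275,285):
  L=180+np.argmin(d[v,180:260]);Rr=300+np.argmax(d[v,300:380]);print(v,L+.5,Rr+.5,(L+Rr+1)/2)
print('bottom row',[200+np.argmin(np.diff(g[200:216,u]))+.5 for u in (250,265,280,300)])
print('top col',g[280:300,260].astype(int),g[280:300,300].astype(int))
print('hole rows',g[235:262,278].astype(int)); print('hole cols',g[250,258:300].astype(int))
print('screw');print(g[150:182,262:292:2].astype(int))
```

```text
pred 0.1029 [233.55 208.98]
pred 0.1029 [321.08 208.98]
pred 0.1979 [193.42 291.59]
pred 0.1979 [358.87 291.62]
hole pred [276.69 252.11]
215 230.5 325.5 278.0
225 193.5 330.5 262.0
235 221.5 335.5 278.5
245 216.5 340.5 278.5
255 205.5 350.5 278.0
265 191.5 365.5 278.5
275 184.5 371.5 278.0
285 180.5 377.5 279.0
bottom row [np.float64(207.5), np.float64(206.5), np.float64(207.5), np.float64(207.5)]
top col [ 38  38  40  39  38  38  37  40  48  63  78  87  90  89  87  89 105 129
 149 158] [ 41  41  41  41  41  40  40  43  53  69  84  90  89  89  89  95 114 139
 156 160]
hole rows [41 41 40 40 39 40 46 61 79 91 95 95 95 94 95 97 97 96 95 94 91 82 64 49
 42 40 41]
hole cols [40 42 49 58 64 67 70 74 77 80 85 88 90 93 95 94 94 94 96 97 97 97 96 96
 95 95 95 94 93 91 87 84 82 80 76 73 71 66 57 47 41 41]
screw
[[ 83  85  81  75  67  68  71  76  77  74  68  66  69  73  77]
 [112 113 108  99  78  79  89 104 103  93  79  73  81  92 100]
 [142 142 140 132  99  99 116 137 136 119  98  93 110 123 133]
 [156 156 157 151 113 112 133 156 156 136 110 110 139 146 155]
 [159 159 159 155 116 115 138 160
[... 1031 characters left out ...]
7  89]
 [100 106 119 130 142 149 156 163 159 149 140 131 121 105  96]
 [118 120 124 134 140 145 153 157 154 145 137 130 123 114 117]
 [125 129 129 140 139 141 146 140 141 136 133 136 136 135 145]
 [112 119 124 137 132 131 131 117 119 118 128 149 155 157 164]
 [ 94 101 111 120 115 114 112 100 102 100 124 160 167 169 170]
 [ 84  94 100 102  97 100  98  94  96  89 116 153 167 171 170]
 [ 83  92  95  93  91  94  93  93  95  86 105 130 154 168 167]
 [ 84  89  94  92  92  93  92  92  91  84  97 107 136 162 160]
 [ 84  86  93  92  93  94  92  91  86  81  91  92 116 145 143]
 [ 84  83  90  92  93  94  92  89  79  76  83  81  93 113 117]
 [ 84  79  84  90  92  92  90  84  72  73  77  75  78  84  94]]
```

```bash
python3 -m crank '[0.06,-0.003,0,0,0,0,0.12,-0.003,0,0,0,0,0.18,-0.003,0,0,0,0,0.2,-0.003,0,0,0,0,0.2,-0.003,0,0,0,0,0.2,-0.003,0,0,0,0,0.2,-0.003,0,0,0,0]'
cat > chk.py <<'E'
from h import *
np.set_printoptions(precision=4,suppress=True)
st=ctrl.state();R=Ro.from_quat(st['ee_rot']).as_matrix();T=st['tcp_pos']
a=np.radians(3.42);n=np.array([np.cos(a),np.sin(a),0]);y=np.array([-n[1],n[0],0]);S=np.array([.4749,.0968,.1665])
h=T-.0187*n+.0006*y-[0,0,.1507]
print('hole-screw: gap,y,z mm',(h-S)@n*1e3,(h-S)@y*1e3,(h-S)[2]*1e3,'F',st['ft_force'],'M',st['ft_torque'],'err deg',np.degrees(Ro.from_matrix(np.c_[-n,y,[0,0,-1]].T@R).as_rotvec()),'t',st['t'])
E
python3 chk.py
```

```text
t: 7.6
tcp_pos: [0.5078, 0.0978, 0.3184]
ee_rot: [-0.029, 1.0, 0.0, -0.002]
ft_force: [-0.1, -0.5, -2.7]
opening: 0.055
gripper_force: 64.1
hole-screw: gap,y,z mm 14.200006837704931 -0.3921076574831689 1.2266234369472662 F [-0.0768 -0.5123 -2.6859] M [0.0095 0.0088 0.0458] err deg [-0.0167  0.248   0.0477] t 7.6
```

```bash
python3 -m crank '[0.007,0.002,0.007,0,0,0,0.014,0.002,0.007,0,0,0,0.02,0.002,0.007,0,0,0,0.02,0.002,0.007,0,0,0,0.02,0.002,0.007,0,0,0]' >/dev/null; python3 chk.py
python3 -m crank '[0.007,0,0,0,0,0,0.013,0,0,0,0,0,0.013,0,0,0,0,0]'>/dev/null; python3 chk.py
python3 - <<'E'
from h import *
w=cap('wrist');g=cv2.GaussianBlur(cv2.cvtColor(w['img'],cv2.COLOR_RGB2GRAY),(3,3),0).astype(int)
print(proj(w,[.4844,.0968,.1665]));print(g[236:274:2,256:302:2])
E
```

```text
hole-screw: gap,y,z mm 10.951184808801838 -0.043210722422967696 0.006095446403980853 F [-0.3351 -0.0042 -2.3135] M [-0.0267 -0.0379 -0.0286] err deg [-0.0215  0.2798  0.0469] t 8.1
hole-screw: gap,y,z mm 8.867261453000703 -0.03758210642525161 -0.017374872876313452 F [-0.7513  0.4406 -2.1339] M [ 0.0162 -0.0858  0.0305] err deg [-0.0225  0.2914  0.0477] t 8.4
[276.6918388  252.05975365]
[[ 76  74  75  77  75  74  76  75  75  75  75  75  77  74  75  78  82  81
   82  83  81  81  83]
 [ 72  74  75  72  73  72  73  74  73  73  74  72  73  73  72  73  73  72
   73  73  73  75  72]
 [ 64  64  64  65  65  65  66  66  66  65  66  70  68  66  65  65  67  64
   67  67  66  66  66]
 [ 55  55  58  60  54  54  55  61  72  78  80  81  75  65  56  49  55  54
   55  60  60  57  55]
 [ 49  50  51  49  51  49  49  60  83  94 100 101  89  69  50  44  48  50
   54  53  52  51  52]
 [ 50  49  54  55  54  52  49  51  64  72  81  80  67  56  50  51  55  57
   69  73  59  50  50]
 [ 48  49  59  64  67  70  67  61  59  59  59  58  59  60  60  67  71  64
   76  83  69  51  51]
 [ 49  48  57  65  71  80  85  9
[... 432 characters left out ...]
 48  49  52  51  49]
 [ 50  48  48  47  49  50  49  48  49  48  49  50  49  49  49  49  47  48
   48  49  49  50  50]
 [ 49  49  46  46  48  50  47  47  50  48  50  51  50  49  49  49  47  48
   47  48  49  49  48]
 [ 49  48  49  47  49  49  48  49  48  49  51  48  50  50  48  50  47  48
   46  48  49  49  48]
 [ 48  48  47  48  50  49  46  48  48  50  51  49  50  51  49  50  51  49
   48  48  48  50  50]
 [ 49  48  46  48  49  49  46  49  48  50  49  50  47  49  49  49  47  48
   47  47  49  51  49]
 [ 49  49  47  48  49  48  46  49  48  48  47  48  48  49  49  49  48  48
   47  47  49  51  50]
 [ 49  49  47  48  49  48  46  49  49  47  50  48  50  50  49  49  47  47
   48  47  48  49  47]]
```

The head appears 0.7 mm to the −y side of the hole centre. Correct for that and ease in.

```bash
python3 -m crank '[0,-0.004,0,0,0,0,0,-0.004,0,0,0,0,0.006,-0.004,0,0,0,0,0.012,-0.004,0,0,0,0,0.012,-0.004,0,0,0,0]' >/dev/null; python3 chk.py
python3 -m crank '[0.007,0,0,0,0,0,0.013,0,0,0,0,0,0.013,0,0,0,0,0]'>/dev/null; python3 chk.py
```

```text
hole-screw: gap,y,z mm 7.057873402748948 -0.6170137768116343 -0.014359120199120001 F [-0.696   0.3434 -2.1501] M [-0.043   0.0181  0.0126] err deg [-0.0235  0.2915  0.0446] t 8.95
hole-screw: gap,y,z mm 5.117535377214328 -0.6188987567116281 -0.008709619608554542 F [ 0.3585  0.0231 -2.4223] M [-0.0428 -0.0124  0.0053] err deg [-0.0219  0.2885  0.0435] t 9.25
```

```bash
python3 -m crank '[0.007,0,0,0,0,0,0.013,0,0,0,0,0,0.013,0,0,0,0,0]'>/dev/null; python3 chk.py
python3 -m crank '[0.007,0,0,0,0,0,0.01,0,0,0,0,0,0.01,0,0,0,0,0]'>/dev/null; python3 chk.py
```

```text
hole-screw: gap,y,z mm 3.154245716004641 -0.6061546990341521 0.0007051354239118179 F [-1.4391  0.5325 -2.0155] M [ 0.0364 -0.0754  0.0219] err deg [-0.0227  0.291   0.0438] t 9.55
hole-screw: gap,y,z mm 1.713678230747208 -0.6192088447746927 0.020509253067096944 F [ 0.6023  0.0974 -1.3287] M [0.0329 0.0019 0.0193] err deg [-0.0214  0.2876  0.0436] t 9.85
```

Hole is over the head with no force. Now feel for the board face.

```bash
python3 -m crank '[0.005,0,0,0,0,0,0.005,0,0,0,0,0,0.005,0,0,0,0,0]'>/dev/null; python3 chk.py
python3 -m crank '[0.005,0,0,0,0,0,0.005,0,0,0,0,0,0.005,0,0,0,0,0]'>/dev/null; python3 chk.py
```

```text
hole-screw: gap,y,z mm 1.0768410107042885 -0.622888614449923 0.07346129557736503 F [ 0.5133 -0.1559 -1.0316] M [-0.0278 -0.033  -0.0088] err deg [-0.0218  0.2758  0.0455] t 10.15
hole-screw: gap,y,z mm 0.6817283670568781 -0.6565888742235473 0.19378871863842684 F [ 4.5259  0.6748 -5.0027] M [ 0.0679 -0.8551 -0.11  ] err deg [-0.0247  0.1966  0.0591] t 10.45
```

Contact at about 4.5 N, so the back is on the board. Back off 0.4 mm and slide down.

```bash
python3 -m crank '[-0.003,0,0,0,0,0,-0.003,0,0.013,0,0,0,-0.003,0,0.027,0,0,0,-0.003,0,0.027,0,0,0]'>/dev/null; python3 chk.py
python3 -m crank '[0,0,0.013,0,0,0,0,0,0.027,0,0,0,0,0,0.027,0,0,0]'>/dev/null; python3 chk.py
```

```text
hole-screw: gap,y,z mm 0.849678957151799 -0.6726258161256647 -4.091777396487445 F [ 4.2832 -0.4998 -3.0586] M [ 0.0309 -0.7314 -0.117 ] err deg [-0.018   0.2517  0.0523] t 10.85
hole-screw: gap,y,z mm 0.8244908078766552 -0.6472210560865698 -8.252111131678536 F [ 4.1805  1.0681 -3.6659] M [ 0.0296 -0.9089 -0.1632] err deg [-0.0224  0.2541  0.0513] t 11.15
```

```bash
python3 -m crank '[-0.004,0,0.01,0,0,0,-0.004,0,0.02,0,0,0,-0.004,0,0.027,0,0,0,-0.004,0,0.027,0,0,0]'>/dev/null; python3 chk.py
python3 -m crank '[0,0,0.01,0,0,0,0,0,0.023,0,0,0,0,0,0.023,0,0,0]'>/dev/null; python3 chk.py
```

```text
hole-screw: gap,y,z mm 1.106261593557706 -0.6184979634459691 -12.490854273283974 F [ 2.436  -0.1329 -2.9287] M [-0.0003 -0.5701 -0.138 ] err deg [-0.0237  0.3231  0.0475] t 11.55
hole-screw: gap,y,z mm 1.107824201514845 -0.603283156853414 -15.961227162429786 F [ 2.346   0.9129 -2.972 ] M [-0.0438 -0.5054 -0.0196] err deg [-0.0268  0.3147  0.0472] t 11.85
```

Now feel for the slot's end in ~0.75 mm steps.

```bash
python3 -m crank '[0,0,0.005,0,0,0,0,0,0.01,0,0,0,0,0,0.01,0,0,0]'>/dev/null; python3 chk.py
python3 -m crank '[0,0,0.005,0,0,0,0,0,0.005,0,0,0,0,0,0.005,0,0,0]'>/dev/null; python3 chk.py
```

```text
hole-screw: gap,y,z mm 1.1329910300722705 -0.625091444259785 -17.244792980353445 F [ 0.9099 -0.0011 -3.3516] M [ 0.0001 -0.3435 -0.0666] err deg [-0.024   0.3107  0.0468] t 12.15
hole-screw: gap,y,z mm 1.1278176112282325 -0.6213583953952347 -17.984491624794067 F [ 0.0919 -0.2008 -3.3742] M [-0.0091 -0.235  -0.0402] err deg [-0.0235  0.3088  0.0474] t 12.45
```

```bash
python3 -m crank '[0,0,0.004,0,0,0,0,0,0.004,0,0,0,0,0,0.004,0,0,0]'>/dev/null; python3 chk.py
python3 -m crank '[0,0,0.004,0,0,0,0,0,0.004,0,0,0,0,0,0.004,0,0,0]'>/dev/null; python3 chk.py
```

```text
hole-screw: gap,y,z mm 1.1511921567481471 -0.6107288814843526 -18.529962839054477 F [-0.2569 -0.32   -2.0765] M [ 0.0137 -0.1229 -0.04  ] err deg [-0.0227  0.3055  0.0455] t 12.75
hole-screw: gap,y,z mm 1.1907570032063943 -0.6298114009275707 -19.088903623569713 F [-0.3919 -0.1302 -1.0814] M [-0.0011 -0.0053 -0.0048] err deg [-0.0229  0.2987  0.0493] t 13.05
```

```bash
python3 -m crank '[0,0,0.003,0,0,0,0,0,0.003,0,0,0,0,0,0.003,0,0,0]'>/dev/null; python3 chk.py
python3 - <<'E'
from h import *
s=[cv2.resize(cap(n)['img'][:,:,::-1][y:y+150,x:x+200],(400,300),interpolation=cv2.INTER_CUBIC) for n,x,y in (('wrist',180,150),('side',200,180))]
cv2.imwrite('pics/c5.png',np.clip(np.hstack(s)*1.8,0,255).astype(np.uint8))
E
```

```text
hole-screw: gap,y,z mm 1.2151675697808488 -0.6388160937427514 -19.503206083526152 F [ 0.9059  0.3281 -1.5937] M [-0.0044 -0.0081  0.0231] err deg [-0.0215  0.2924  0.047 ] t 13.35
```

View pics/c5.png

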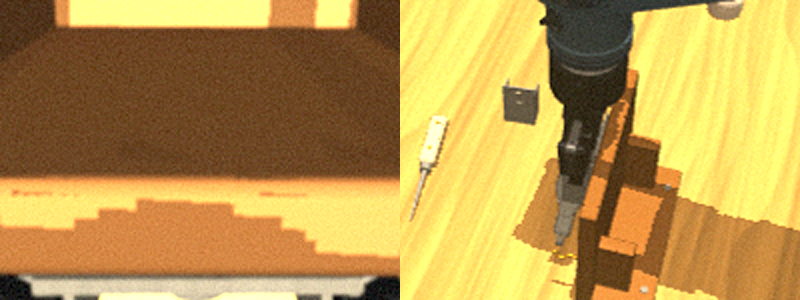

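The caddy lies flush on the board, with its back-plate top edge level and parallel to the board top. The shaft isn't clearly loaded yet, so a little further.

```bash
python3 -m crank '[0,0,0.004,0,0,0,0,0,0.004,0,0,0,0,0,0.004,0,0,0]'>/dev/null; python3 chk.py
python3 -m crank '[0,0,0.004,0,0,0,0,0,0.004,0,0,0,0,0,0.004,0,0,0]'>/dev/null; python3 chk.py
```

```text
hole-screw: gap,y,z mm 1.3013966952166878 -0.6390689653777879 -19.87173483780244 F [0.3439 0.5078 1.6614] M [-0.0052  0.1874 -0.0198] err deg [-0.0205  0.2725  0.0456] t 13.75
hole-screw: gap,y,z mm 1.3535666725402322 -0.6193154565542938 -20.235810269529225 F [-2.1636 -0.7486  4.6826] M [-0.0359  0.383   0.0362] err deg [-0.018   0.2598  0.0405] t 14.05
```

Screw home (about 7 N of load on it). Releasing.

```bash
python3 -m crank '[0,0,0,0,0,0,0,0,0,0,0,0,0,0,0,0,0,0,0,0,0,0,0,0,0,0,0,0,0,0]' -0.5; python3 -m crank '[0,0,0,0,0,0,0,0,0,0,0,0]' -0.7; python3 chk.py
```

```text
t: 14.55
tcp_pos: [0.4949, 0.0968, 0.2964]
ee_rot: [-0.029, 1.0, 0.0, -0.003]
ft_force: [0.4, 0.3, 1.2]
opening: 0.0642
gripper_force: 0.0
t: 14.75
tcp_pos: [0.4949, 0.0968, 0.2965]
ee_rot: [-0.029, 1.0, 0.0, -0.002]
ft_force: [0.3, -0.5, 0.2]
opening: 0.0723
gripper_force: 0.0
hole-screw: gap,y,z mm 1.241932752199071 -0.6300709914997438 -20.67635309594315 F [ 0.3183 -0.5251  0.2413] M [ 0.0093  0.0142 -0.0442] err deg [-0.021   0.2834  0.0448] t 14.75
```

```bash
python3 -m crank '[0,0,-0.06,0,0,0,0,0,-0.15,0,0,0,0,0,-0.3,0,0,0,0,0,-0.5,0,0,0,0,0,-0.75,0,0,0,0,0,-0.9,0,0,0,0,0,-0.9,0,0,0,0,0,-0.9,0,0,0]'; python3 chk.py
python3 -m crank '[-0.2,0,0,0,0,0,-0.5,0,0,0,0,0,-0.7,0,0,0,0,0,-0.7,0,0,0,0,0,-0.7,0,0,0,0,0]'>/dev/null
python3 - <<'E'
from h import *
w=cap('wrist');s=w['img'][:,:,::-1]
a=cv2.resize(s,(480,360));b=cap('side')['img'][180:340,200:360,::-1]
o=np.zeros((600,800,3),np.uint8);o[:360,:480]=a;o[:320,480:]=cv2.resize(b,(320,320),interpolation=cv2.INTER_CUBIC)
u,v=proj(w,[.49,.097,.15]).astype(int);print(u,v);v=max(v,50);o[360:,:480]=cv2.resize(s[v-50:v+50,u-100:u+100],(480,240),interpolation=cv2.INTER_CUBIC)
cv2.imwrite('pics/c6.png',np.clip(o*1.8,0,255).astype(np.uint8));print(ctrl.state()['t'])
E
```

```text
t: 15.55
tcp_pos: [0.4955, 0.0968, 0.4327]
ee_rot: [-0.029, 1.0, 0.0, -0.001]
ft_force: [-0.5, -1.1, -0.1]
opening: 0.0726
gripper_force: 0.0
hole-screw: gap,y,z mm 1.8321695257018977 -0.6284495757108336 115.47388275678553 F [-0.4944 -1.0739 -0.1115] M [-0.0497  0.0145 -0.0101] err deg [-0.0104  0.1614  0.0432] t 15.55
278 68
16.15
```

View pics/c6.png

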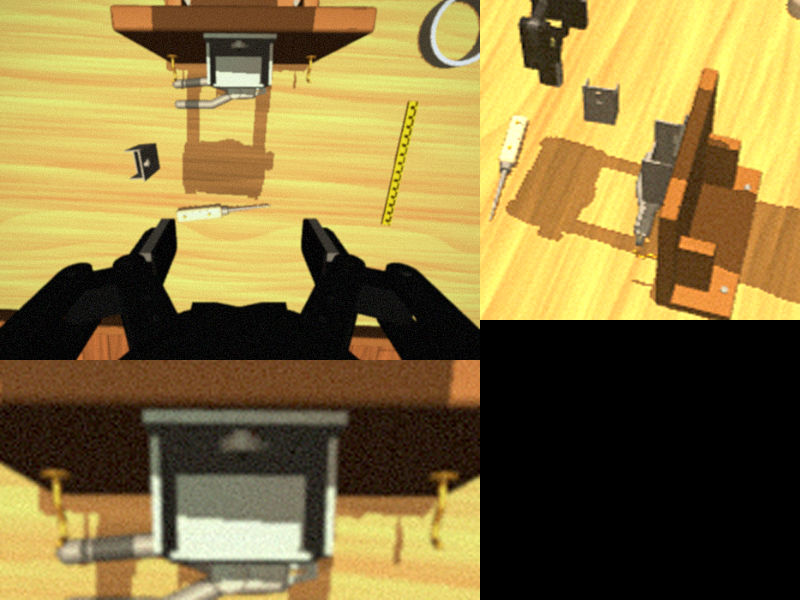

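The caddy hangs straight on the screw, square to the board. The screw head shows at (240,440) in the crop, near the top of the slot, and nothing else has moved. Handing in.

```bash
python3 -c "
from workcell import hand_in
print(hand_in())"
```

```text
the job is handed in; nothing more can be done
None
```

I hung the larger caddy on the screw, released it and handed the job in at about 16 s of robot time. The last picture shows it hanging straight and square to the board with nothing else moved; the hand-in gave no verdict.

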